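Slide a trunking length past the clamp post into the drilling bay

ROBOT

A 6-joint arm with a two-finger parallel gripper is mounted at the origin on the work surface. World frame = base frame: x ahead of the robot, y to its left, z up, the work surface at z = 0. Lengths are in mm, angles in rad, forces in N, time in s.
With the tool pointing down it reaches from about 350 to 875 mm from the base axis. Payload 4.2 kg.
Tool frame: the origin (TCP) lies at the very end of the fingers, on their centre line; the grasp point (between the pads) lies 19 mm behind it (arm.grip_point_offset is the distance from the TCP to the grasp point, in mm); z points along the fingers, y is the direction in which the jaws open and shut (so a half turn about z gives the same grasp; the last joint's range is limited). The gripper opens to 85 mm and grips with 20 to 120 N. Pads are 22 mm wide; open, the fingers measure 114 mm over their backs; the gripper's body (76 mm by 85 mm) begins 54 mm behind the grasp point. The pads swing forward as they close: fully open they stand 13 mm farther back than shut.
Start: joints at [-1.013, 0.385, 0.008, 0, -1.194, -0.259], TCP at [183.999, -597.28, 231.312] pointing down, gripper open.
Joint ranges: [-3.14, 3.14], [-1.21, 2.06], [-1.07, 1.41], [-3.16, 2.05], [-2.99, -0.16], [-3.1, 3.1]. Speed limits (rad/s): [2.79, 2.79, 3.14, 3.14, 3.14, 3.14].

INTERFACE

Orientations are given as a unit quaternion [x, y, z, w].
In Python, from bench import arm gives the robot as it stands.
- The arm moves only by the tool drive_tool, never from a script. Its argument "steps" is a list of rows, each a list of 5 numbers: the shift along the tool's x, y, z in m, then the turn about the tool's z in degrees, then the finger opening in m, from 0 to 0.0854. A call has 1 to 20 rows; each row shifts and turns the commanded pose from where the row before left it, along the tool's axes as they then stand; what a row does not reach is not made up. A row lasts 1/10 s, in which the tool goes at most 50 mm and 8.59 degrees, less where a joint would pass 70% of its speed; a pose out of reach is approached as far as the arm can. A call is refused whole if a number of a shift passes 0.05 or a number of a turn 8.59, either way. A call with a gripper value outside its range is refused whole. The fingers move at their own pace and stop on an object; the grip force is fixed at half the most. Time passes only in rows, so rows that do not move let the fingers close. It gives the time, the measured TCP pose, the force and the opening at its end, in the units of the state.
- arm.read_state(): the state, without advancing time (a new reading comes with each control period).
- arm.get_image(name): name is "scene" or "side" or "wrist"; returns (picture, depth): 384x512x3 uint8, blue, green, red; 384x512 float32, mm along the optical axis (not along the pixel's ray), 0 where there is no reading.
- arm.camera_params(name): a dict with "K" (3x3 intrinsics, pixels), "world_to_cam" (4x4, takes a point from world to camera coordinates); the wrist camera has in their place "mount" (4x4, takes a point from camera to tool coordinates, whose origin is the TCP and whose axes are the flange's). Camera axes: x right, y up, looking along -z (the intrinsics and any distortion apply to the point x, -y, -z); pixel columns grow to the right and rows downward; lengths in mm; the calibration is good to about 2 mm. A picture is of the moment at which its call begins: read the wrist's pose just before it. camera_params takes no time and is no camera call.
- arm.job_done(): hands the job in, once; it reports no verdict.
The state is a dict: "clock": time; "joints": joint angles; "joint_vel": joint speeds; "joint_efforts": joint torques, N m; "position": TCP position; "ee_rot": TCP orientation; "contact_force": force on the tool from outside, world axes, zero at the start; "wrist_torque": the same for the moment, N m; "gripper_width": finger opening in mm.
Only numpy, scipy, OpenCV 4.12 (cv2) and the standard library are available. Lean on these libraries where they do the work, as an engineer would, in place of code of your own. Each camera call takes 0.05 s, during which the arm holds its last target.

TASK

Push the long white length of trunking along the bench, angling it past the steel post, into the three-sided aluminium bay, so that it ends up flat against the bay's back wall from end to end. Only push it with the fingers: it stays flat on the bench and is never lifted, and everything else on the bench stays where it is.

Things in the scene. Friction and masses are not known exactly. Their poses are not given: they have to be found in the camera images.
- trunk: The long white length of closed plastic trunking, a plain bar 40 mm wide (its x), 240 mm long (its y) and 25 mm high, about 0.2 kg, loose on the bench (sliding friction moderate). Origin at the centre of its underside. It starts outside the bay, between the robot and the bay's mouth, lying roughly along the mouth, mostly to the right of the post as the robot sees it.
- trunk_left_end (a point): Centre of the trunking's left end face (its +y end; the end that starts nearer to the post), half-way up.
- trunk_right_end (a point): Centre of the trunking's right end face (its -y end), half-way up.
- bay: The fixed bay: three aluminium walls 30 mm high and 8 mm thick, no floor (the bench is its floor), open towards the robot. Origin on the bench at the centre of its open mouth; its x points into the bay, y to the left along the mouth. Inside it is 330 mm wide (walls' inner faces at y = +165 and -165 mm) and 85 mm deep (back wall's inner face at x = 85 mm); the side walls run from x = 0 to the back wall.
- bay_back (a point): Middle of the bay's back wall, on its inner face, 12.5 mm above the bench.
- post: The fixed upright steel post, a round bar 18 mm in diameter and 60 mm high, standing in the bay's mouth left of its middle. Origin at the centre of its foot. The opening between post and right side wall is shorter than the trunking, so the trunking's left end must go in behind the post first.
- tape: Bystander, to be left alone: a black roll of tape lying flat (84 mm across, 19 mm high). Origin at its underside's centre.
- offcut: Bystander, to be left alone: a short white trunking offcut, 40 x 85 mm, 25 mm high. Origin at its underside's centre.
- jar: Bystander, to be left alone: a small screw jar, 54 mm across and 65 mm high. Origin at its underside's centre.
- carton: Bystander, to be left alone: a cardboard carton, 70 x 110 mm, 45 mm high. Origin at its underside's centre.
- meter: Bystander, to be left alone: a yellow hand-held meter lying on its back, 75 x 140 mm, 39 mm high. Origin at its underside's centre.
- breaker: Bystander, to be left alone: a grey circuit breaker standing on its foot, 70 x 36 mm, 81 mm high. Origin at its underside's centre.
- driver: Bystander, to be left alone: a screwdriver lying on the bench along its own x.
Mind the look-alikes: they are no part of the job. Of the things shaped like the trunk, the white one is meant.

How it is judged:
By the outcome, as a careful person would: the job done as asked, in the order asked, and still so for the second after the job is handed in, with the robot touching nothing.
It also fails if it takes over 67 s, if anything falls off the work surface, if the arm or the gripper's body presses on something with over 40 N, if the wrist force passes 120 N, or if a joint passes its speed limit or range.

## Working session

There is one attempt and no reset: what is moved stays moved. The work goes in short steps, Python scripts to look and compute and a tool call to move; the robot and the scene stay as the last step left them, time stands still between calls to the robot, and variables do not carry over. Pictures are saved under pics/ and viewed, and the job is handed in when it is done.

Besides the shell and the picture viewer there is one more tool, called after "Emit:" as name(argument=value, ...), one argument or row to a line, values as JSON. drive_tool: Moves the arm, as the interface text tells. Its arguments: {"type":"object","properties":{"steps":{"type":"array"}},"required":["steps"]}

```bash
mkdir -p pics; ls
cat > look.py <<'E'
import sys,cv2,numpy as np
from bench import arm
tag=sys.argv[1]
for n in sys.argv[2:]:
    s=arm.read_state(); im,d=arm.get_image(n); cv2.imwrite(f'pics/{n}_{tag}.png',im); np.savez(f'{n}_{tag}.npz',im=im,d=d,pos=s['position'],rot=s['ee_rot'],K=arm.camera_params(n)['K'],W=arm.camera_params(n).get('world_to_cam',0))
s=arm.read_state();print(s['clock'],s['position'],s['ee_rot'],s['gripper_width'],s['contact_force'])
E
python3 look.py a scene side; python3 -c "
from bench import arm
for n in ['scene','side','wrist']: print(arm.camera_params(n))"
```

```text
pics
0.1 [ 183.822967   -596.82556445  230.3629106 ] [-1.48746365e-01  9.88874924e-01  9.28005822e-04 -2.04824741e-04] 85.31307674688018 [-0.38971681 -0.17751306  0.55482252]
{'K': array([[393.71399747,   0.        , 254.62261022],
       [  0.        , 393.71399747, 190.3345361 ],
       [  0.        ,   0.        ,   1.        ]]), 'world_to_cam': array([[ 6.43071553e-01,  7.65781978e-01,  6.07784135e-03,
        -3.20607727e+02],
       [-6.27869572e-01,  5.22681357e-01,  5.76700962e-01,
         2.97453851e+02],
       [ 4.38450429e-01, -3.74676075e-01,  8.16932715e-01,
        -1.45495697e+03],
       [ 0.00000000e+00,  0.00000000e+00,  0.00000000e+00,
         1.00000000e+00]])}
{'K': array([[347.34305818,   0.        , 251.5858178 ],
       [  0.        , 347.34305818, 194.18053976],
       [  0.        ,   0.        ,   1.        ]]), 'world_to_cam': array([[-7.53836581e-01, -6.56803276e-01,  1.84354491e-02,
         3.77561141e+02],
       [ 3.49393484e-01, -3.76933870e-01,  8.57814112e-01,
        -2.08723880e+02],
       [-5.56466174e-01,  6.53092883e-01,  5.13629325e-01,
        -7.17612451e+02],
       [ 0.00000000e+00,  0.00000000e+00,  0.00000000e+00,
         1.00000000e+00]])}
{'K': array([[325.86968612,   0.        , 249.69018004],
       [  0.        , 325.86968612, 188.20707689],
       [  0.        ,   0.        ,   1.        ]]), 'mount': array([[ 6.76022793e-04,  9.49837857e-01,  3.12742048e-01,
         7.97429919e+01],
       [ 9.99999642e-01, -4.83171417e-04, -6.94144100e-04,
        -1.78949345e-01],
       [-5.08216326e-04,  3.12742405e-01, -9.49837844e-01,
        -1.42515079e+02],
       [ 0.00000000e+00,  0.00000000e+00,  0.00000000e+00,
         1.00000000e+00]])}
```

View pics/scene_a.png

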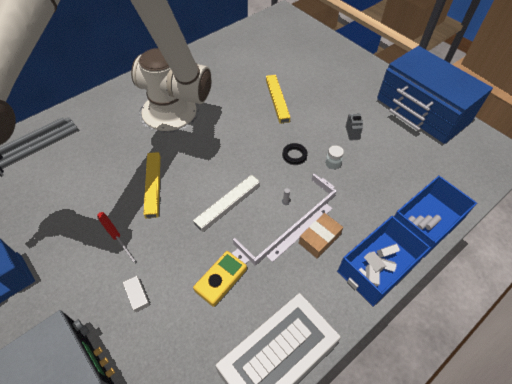

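View pics/side_a.png

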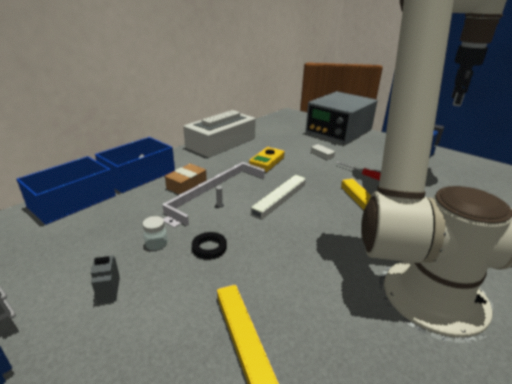

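The scene view shows the trunk at (227,202), the post at (287,195) and the bay from (325,182) to (245,250), with the meter near the bay's right corner, the carton behind it and the tape and jar to its left. Next I'll rectify this view.

```bash
cat > ortho.py <<'E'
import sys,cv2,numpy as np
from scipy.spatial.transform import Rotation as R
def cloud(f,name):
    z=np.load(f); im,d,K=z['im'],z['d'],z['K']
    v,u=np.mgrid[0:384,0:512]
    X=(u-K[0,2])/K[0,0]*d; Y=(v-K[1,2])/K[1,1]*d
    P=np.stack([X,-Y,-d,np.ones_like(d)],-1)
    if name=='wrist':
        from bench import arm
        T=np.eye(4);T[:3,:3]=R.from_quat(z['rot']).as_matrix();T[:3,3]=z['pos']
        M=T@arm.camera_params('wrist')['mount']
    else: M=np.linalg.inv(z['W'])
    return (P@M.T)[...,:3],im,d
def plane_img(f,name,x0,x1,y0,y1,h=25.,s=2.):
    """rectify onto plane z=h; up = +x, left=+y ; s px per mm"""
    z=np.load(f);K=z['K']
    if name=='wrist':
        from bench import arm
        T=np.eye(4);T[:3,:3]=R.from_quat(z['rot']).as_matrix();T[:3,3]=z['pos']
        W=np.linalg.inv(T@arm.camera_params('wrist')['mount'])
    else: W=z['W']
    C=np.diag([1,-1,-1])@W[:3]
    C=K@C
    H=C[:,[0,1,3]].copy();H[:,2]+=C[:,2]*h
    A=np.array([[0,-1/s,x1],[-1/s,0,y1],[0,0,1.]])
    return cv2.warpPerspective(z['im'],H@A,(int((y1-y0)*s),int((x1-x0)*s)),flags=cv2.INTER_CUBIC|cv2.WARP_INVERSE_MAP)
E
python3 - <<'E'
from ortho import *
P,im,d=cloud('scene_a.npz','scene')
for u,v in [(227,202),(200,222),(255,182),(287,190),(287,201),(325,180),(334,190),(238,243),(252,258),(295,153),(336,152),(220,275),(320,232),(132,290),(105,225),(152,185)]: print(u,v,P[v,u].round(0))
o=plane_img('scene_a.npz','scene',250,850,-450,300,25,1.)
for x in range(300,850,100): cv2.line(o,(0,850-x),(8,850-x),(0,0,255),1);cv2.putText(o,str(x),(10,850-x),0,.35,(0,0,255))
for y in range(-400,300,100): cv2.line(o,(300-y,0),(300-y,8),(0,0,255),1);cv2.putText(o,str(y),(300-y,18),0,.35,(0,0,255))
cv2.imwrite('pics/o_a.png',o)
E
```

```text
227 202 [475. -90.  22.]
200 222 [ 481. -194.   24.]
255 182 [473.  23.  24.]
287 190 [576.  61.  58.]
287 201 [586.  57.  14.]
325 180 [599. 212.   2.]
334 190 [655. 188.  29.]
238 243 [ 609. -154.   31.]
252 258 [ 668. -152.   27.]
295 153 [451. 220.  -4.]
336 152 [570. 278.  65.]
220 275 [ 653. -250.   30.]
320 232 [736.  41.  44.]
132 290 [ 537. -451.   26.]
105 225 [ 314. -412.   26.]
152 185 [ 276. -231.   23.]
```

View pics/o_a.png

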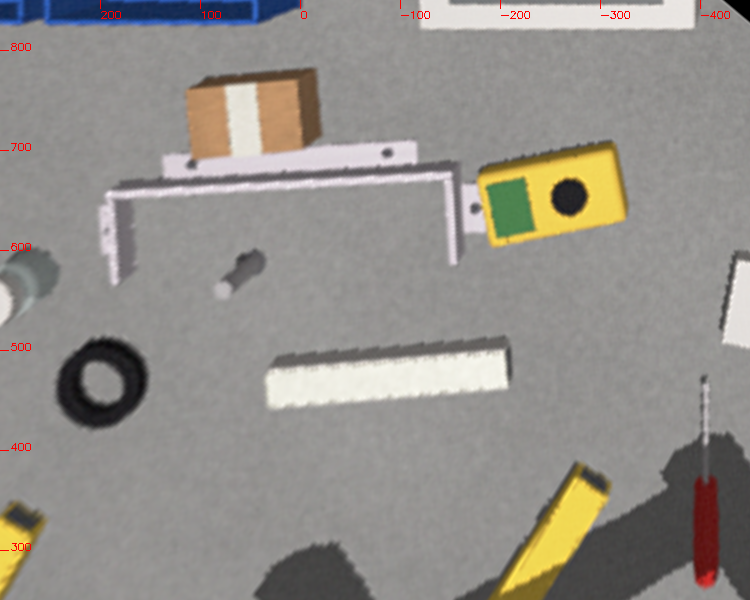

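Emit:
drive_tool(
  steps=[
    [-0.025,0.029,-0.001,0,0.04],
    [-0.025,0.029,-0.001,0,0.04],
    [-0.025,0.029,-0.001,0,0.04],
    [-0.025,0.029,-0.001,0,0.04],
    [-0.025,0.029,-0.001,0,0.04],
    [-0.025,0.029,-0.001,0,0.04],
    [-0.025,0.029,-0.001,0,0.04],
    [-0.025,0.029,-0.001,0,0.04],
    [-0.025,0.029,-0.001,0,0.04],
    [-0.025,0.029,-0.001,0,0.04],
    [-0.025,0.029,-0.001,0,0.04],
    [-0.025,0.029,-0.001,0,0.04],
    [-0.025,0.029,-0.001,0,0.04],
    [-0.025,0.029,-0.001,0,0.04],
    [-0.025,0.029,-0.001,0,0.04],
    [-0.025,0.029,-0.001,0,0.04],
    [0,0,0,7,0.04],
    [0,0,0,7,0.04],
    [0,0,0,0,0.04],
    [0,0,0,0,0.04],
  ],
)

```text
clock: 2.1
position: [429.4, -36.2, 247.1]
ee_rot: [-0.028, 1.0, -0.0, -0.0]
contact_force: [-0.3, 0.2, -0.0]
gripper_width: 40.1
```

```bash
python3 look.py b wrist
python3 - <<'E'
from ortho import *
for h in (0,27):
    o=plane_img('wrist_b.npz','wrist',400,720,-240,220,h,1.7)
    for x in range(400,720,50): y=int((720-x)*1.7);cv2.line(o,(0,y),(8,y),(0,0,255),1);cv2.putText(o,str(x),(10,y),0,.4,(0,0,255))
    for y in range(-200,220,50): q=int((220-y)*1.7);cv2.line(o,(q,0),(q,8),(0,0,255),1);cv2.putText(o,str(y),(q,18),0,.4,(0,0,255))
    cv2.imwrite(f'pics/o_b{h}.png',o)
E
```

```text
2.15 [429.45862309 -36.27444619 247.17361649] [-2.81038289e-02  9.99604992e-01 -3.51125697e-06 -1.84951372e-04] 40.07386077545877 [ 0.39500298 -0.36374955 -0.65011292]
```

View pics/o_b27.png

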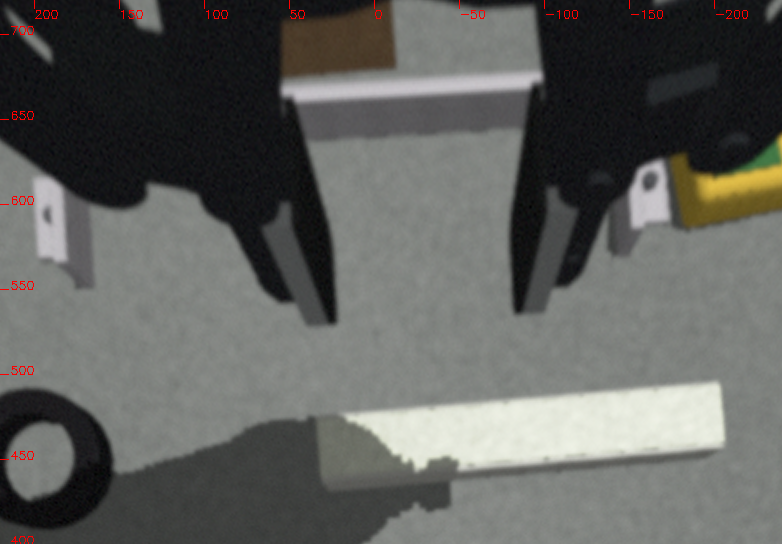

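View pics/o_b0.png

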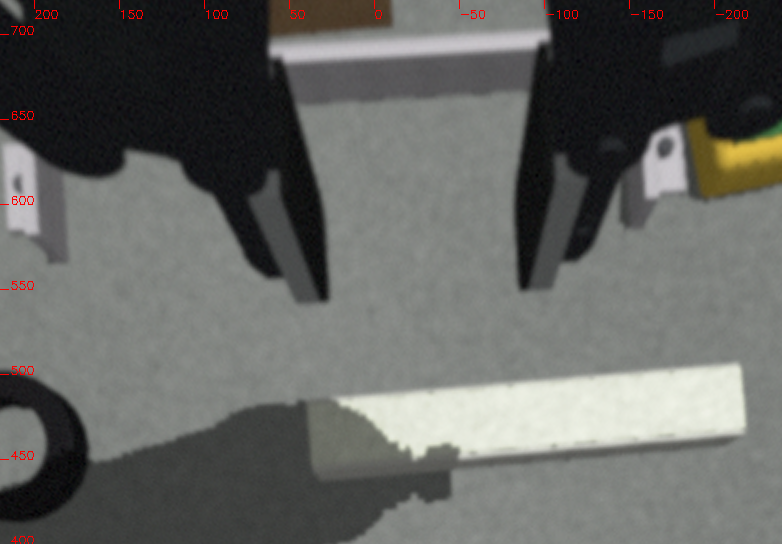

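View pics/wrist_b.png

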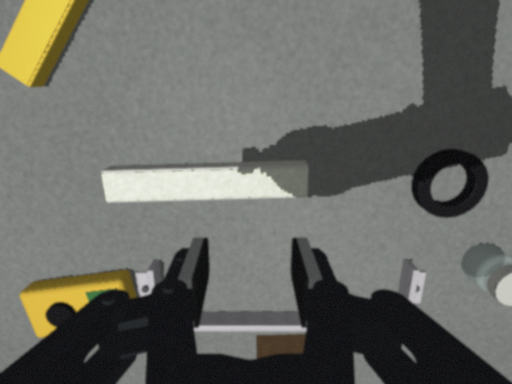

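The wrist view has the grippers occluding the middle of the bay, but it shows the trunk at rectified (33..-205, about 465). I'll zoom in on the scene and side views for exact features.

```bash
python3 look.py c scene side
python3 - <<'E'
import cv2
a=cv2.imread('pics/scene_c.png')[165:275,180:350]; cv2.imwrite('pics/zs.png',cv2.resize(a,None,fx=4.5,fy=4.5,interpolation=cv2.INTER_CUBIC))
a=cv2.imread('pics/side_c.png')[150:240,150:320]; cv2.imwrite('pics/zd.png',cv2.resize(a,None,fx=4.5,fy=4.5,interpolation=cv2.INTER_CUBIC))
E
```

```text
2.25 [429.52787246 -36.36148136 247.27922672] [-2.76196231e-02  9.99618505e-01  6.16887131e-06 -3.82938640e-05] 40.020841349107656 [ 0.11698684 -1.09638531  0.42417633]
```

View pics/zs.png

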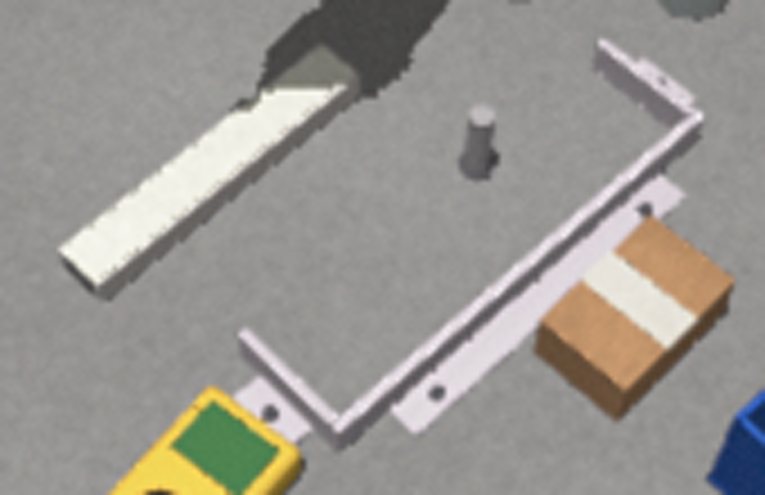

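View pics/zd.png

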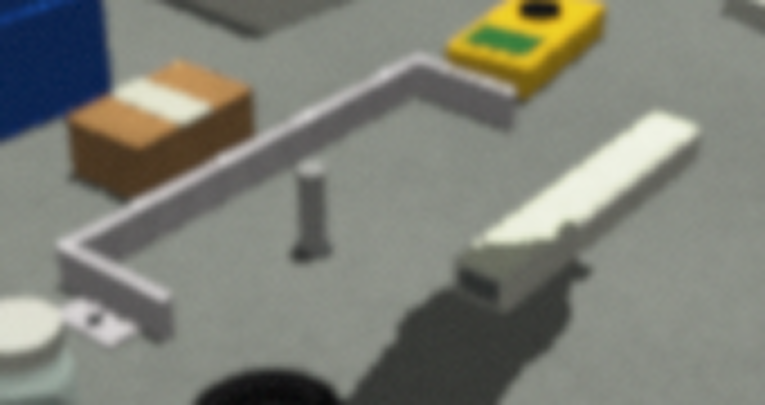

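```bash
cat > fit.py <<'E'
import numpy as np
from scipy.optimize import least_squares
from bench import arm
from scipy.spatial.transform import Rotation as R
def cam(n,f=None):
    p=arm.camera_params(n)
    if n=='wrist':
        z=np.load(f);T=np.eye(4);T[:3,:3]=R.from_quat(z['rot']).as_matrix();T[:3,3]=z['pos'];W=np.linalg.inv(T@p['mount'])
    else: W=p['world_to_cam']
    return p['K']@np.diag([1,-1,-1])@W[:3]
def proj(C,P):
    q=C@np.r_[P,1];return q[:2]/q[2]
def fit(obs,x0):
    "obs: list of (C,local pt,px)"
    def f(x):
        c,s=np.cos(x[2]),np.sin(x[2]);r=[]
        for C,p,u in obs:
            r+=list(proj(C,[x[0]+c*p[0]-s*p[1],x[1]+s*p[0]+c*p[1],p[2]])-u)
        return r
    o=least_squares(f,x0,loss='soft_l1',x_scale=[1,1,.01]);return o.x,np.array(f(o.x)).reshape(-1,2)
E
python3 - <<'E'
from fit import *
S=cam('scene');D=cam('side');W=cam('wrist','wrist_b.npz')
s=lambda x,y:np.array([180+(x+.5)/4.5-.5,165+(y+.5)/4.5-.5]);d=lambda x,y:np.array([150+(x+.5)/4.5-.5,150+(y+.5)/4.5-.5])
np.set_printoptions(precision=2,suppress=True)
bs=[(S,(0,169,30),s(602,43)),(S,(93,173,30),s(701,119)),(S,(93,-173,30),s(339,432)),(S,(0,-169,30),s(246,331))]
bd=[(D,(0,169,30),d(168,297)),(D,(93,173,30),d(60,243)),(D,(93,-173,30),d(420,53)),(D,(0,-169,30),d(512,93))]
ts=[(S,(-20,-120,25),s(62,250)),(S,(20,-120,25),s(100,287)),(S,(20,120,25),s(355,85)),(S,(-20,120,25),s(320,47))]
td=[(D,(20,120,25),d(460,260)),(D,(-20,120,25),d(515,288)),(D,(-20,-120,25),d(698,128)),(D,(20,-120,25),d(657,112))]
tw=[(W,(20,-120,25),np.array([105,202.])),(W,(-20,-120,25),np.array([103,169.])),(W,(20,120,25),np.array([308,197.])),(W,(-20,120,25),np.array([308,163.]))]
ps=[(S,(0,0,60),s(482,115))];pd=[(D,(0,0,60),d(312,165))]
for n,o,x0 in [('bay s',bs,(580,18,.04)),('bay d',bd,(580,18,.04)),('bay',bs+bd,(580,18,.04)),('t s',ts,(470,-87,.05)),('t d',td,(470,-87,.05)),('t w',tw,(470,-87,.05)),('t',ts+td+tw,(470,-87,.05)),('post s',ps,(590,57,0)),('post d',pd,(590,57,0)),('post',ps+pd,(590,57,0))]:
    x,r=fit(o,x0);print(n,x,np.degrees(x[2]),abs(r).max(0))
E
```

```text
bay s [579.28  14.44   0.06] 3.1874415799848888 [1.39 0.58]
bay d [572.86  13.65   0.06] 3.27811309736391 [0.78 0.43]
bay [576.58  13.11   0.06] 3.399277987361985 [1.67 1.01]
t s [473.67 -87.12   0.09] 4.927043251517074 [1.38 1.54]
t d [462.63 -85.49   0.11] 6.267217398979957 [1.12 0.97]
t w [466.05 -85.65   0.09] 4.870831645337382 [2.38 0.65]
t [466.24 -85.86   0.09] 5.0613833869296005 [2.55 3.27]
post s [576.98  58.76   0.  ] 0.0 [0. 0.]
post d [574.04  56.39   0.  ] 0.0 [0. 0.]
post [575.53  57.34   0.  ] 0.0 [0.68 0.06]
```

Emit:
drive_tool(
  steps=[
    [0.006,-0.025,0,-1.8,0.04],
    [0,0,0.04,0,0.04],
    [0,0,0.045,0,0.04],
    [0,0,0.045,0,0.04],
    [0,0,0.045,0,0.04],
    [0,0,0.035,0,0.04],
    [0,0,0.015,0,0.04],
    [0,0,0.008,0,0.04],
    [0,0,0.006,0,0.04],
    [0,0,0,0,0.04],
  ],
)

```text
clock: 3.25
position: [425.3, -61.4, 8.4]
ee_rot: [-0.043, 0.999, 0.0, 0.0]
contact_force: [0.0, -0.3, -0.5]
gripper_width: 40.5
```

```bash
python3 look.py d wrist scene; python3 -c "
from bench import arm;print(arm.read_state()['joints'])
import cv2
a=cv2.imread('pics/scene_d.png')[165:275,180:350]; cv2.imwrite('pics/zs2.png',cv2.resize(a,None,fx=4.5,fy=4.5,interpolation=cv2.INTER_CUBIC))"
```

```text
3.35 [425.81742523 -61.26027482   9.0960988 ] [-4.30493447e-02  9.99072434e-01  1.54113531e-04  1.00067317e-03] 40.19315756351209 [-0.8958799   0.45303556  0.22510065]
[ 2.37752893e-01  3.83089867e-01 -7.26724252e-01  1.91374340e-04
 -4.58959048e-01 -1.72259535e+00]
```

View pics/wrist_d.png

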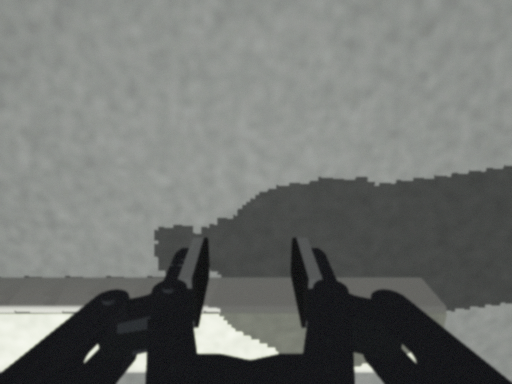

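View pics/zs2.png

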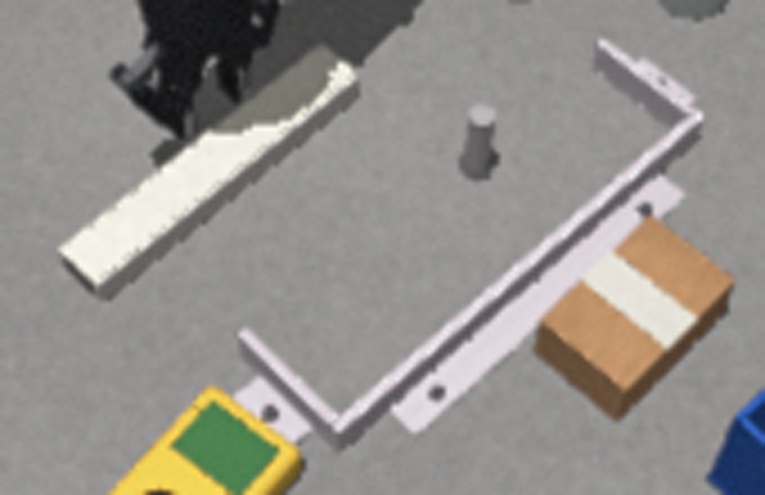

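Emit:
drive_tool(
  steps=[
    [-0.004,0,0.005,0,0.04],
    [-0.004,0,0,0,0.04],
    [-0.0065,0.001,0,2.1,0.04],
    [-0.0065,0.001,0,2.1,0.04],
    [-0.0065,0.001,0,2.1,0.04],
    [-0.0065,0.001,0,2.1,0.04],
    [-0.0065,0.001,0,2.1,0.04],
    [-0.0065,0.001,0,2.1,0.04],
    [-0.0065,0.001,0,2.1,0.04],
    [-0.0065,0.001,0,2.1,0.04],
    [-0.0065,0.001,0,2.1,0.04],
    [-0.0065,0.001,0,2.1,0.04],
    [0,0,0,0,0.04],
  ],
)

```text
clock: 4.65
position: [499.5, -55.8, 3.5]
ee_rot: [0.14, 0.99, 0.0, 0.001]
contact_force: [0.6, -0.2, 0.5]
gripper_width: 40.2
```

```bash
cat > zoom.py <<'E'
import sys,cv2
t=sys.argv[1]
a=cv2.imread(f'pics/scene_{t}.png')[165:275,180:350]; cv2.imwrite(f'pics/zs_{t}.png',cv2.resize(a,None,fx=4.5,fy=4.5,interpolation=cv2.INTER_CUBIC))
a=cv2.imread(f'pics/side_{t}.png')[150:240,150:320]; cv2.imwrite(f'pics/zd_{t}.png',cv2.resize(a,None,fx=4.5,fy=4.5,interpolation=cv2.INTER_CUBIC))
E
python3 look.py e scene side;python3 zoom.py e
```

```text
4.75 [498.41079797 -55.86492439   3.39427607] [1.39574455e-01 9.90211558e-01 9.50850758e-05 1.79643541e-04] 40.05628978007045 [-0.31432864  0.53461726 -0.50334832]
```

View pics/zs_e.png

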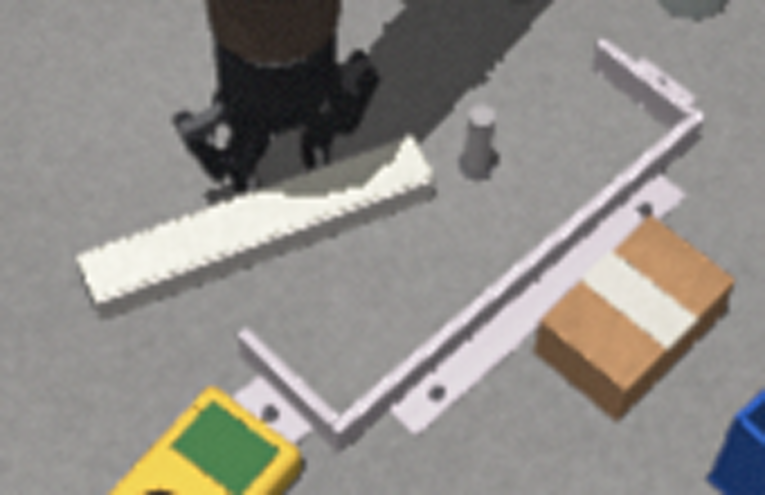

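View pics/zd_e.png

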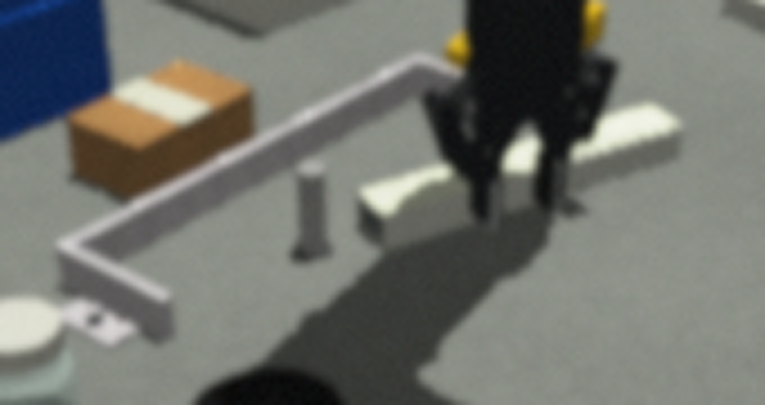

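The trunk has turned about 20° with its left end short of the post (scene zoom left end at about (420,160), post foot at (478,170)). Now to measure its pose.

```bash
cat > tp.py <<'E'
from fit import *
import sys
np.set_printoptions(precision=2,suppress=True)
S=cam('scene');D=cam('side')
s=lambda x,y:np.array([180+(x+.5)/4.5-.5,165+(y+.5)/4.5-.5]);d=lambda x,y:np.array([150+(x+.5)/4.5-.5,150+(y+.5)/4.5-.5])
def inbay(x,b): 
    c,q=np.cos(b[2]),np.sin(b[2]);e=x[:2]-b[:2];return np.r_[c*e[0]+q*e[1],-q*e[0]+c*e[1],np.degrees(x[2]-b[2])]
def tr(nr=None,fr=None,fl=None,nl=None,m='s',x0=(500,-70,-.3)):
    C,g=(S,s) if m=='s' else (D,d)
    o=[(C,p,g(*q)) for p,q in (((-20,-120,25),nr),((20,-120,25),fr),((20,120,25),fl),((-20,120,25),nl)) if q]
    x,r=fit(o,x0); b=(579.3,14.4,.0564) if m=='s' else (572.9,13.65,.057)
    print(m,x,'bay:',inbay(x,b),'res',abs(r).max());
E
python3 -c "
from tp import *
tr((80,258),(102,303),(435,177),(408,137))
tr((680,125),(655,105),(362,194),(385,218),'d')
print(inbay(np.array([577,58.8,0]),(579.3,14.4,.0564)),inbay(np.array([574,56.4,0]),(572.9,13.65,.057)))"
```

```text
s [527.19 -90.74  -0.27] bay: [ -57.95 -102.03  -18.8 ] res 0.9886213207520314
d [519.5  -91.64  -0.29] bay: [ -59.31 -102.07  -19.84] res 1.1806101800510191
[ 0.21 44.46 -3.23] [ 3.53 42.62 -3.27]
```

Emit:
drive_tool(
  steps=[
    [-0.0046,0.001,0,2.1,0.04],
    [-0.0046,0.001,0,2.1,0.04],
    [-0.0046,0.001,0,2.1,0.04],
    [-0.0046,0.001,0,2.1,0.04],
    [-0.0046,0.001,0,2.1,0.04],
    [0,0,0,0,0.04],
  ],
)

```text
clock: 5.35
position: [521.8, -59.1, 3.4]
ee_rot: [0.23, 0.973, 0.0, 0.0]
contact_force: [-0.5, 0.8, 0.2]
gripper_width: 40.1
```

```bash
python3 look.py f scene side;python3 zoom.py f
```

```text
5.45 [521.27884905 -59.14807297   3.32817047] [ 2.29407882e-01  9.73330377e-01  2.49671374e-05 -2.88214516e-05] 40.163176816517655 [-0.18092622  0.35976094 -0.17614037]
```

View pics/zs_f.png

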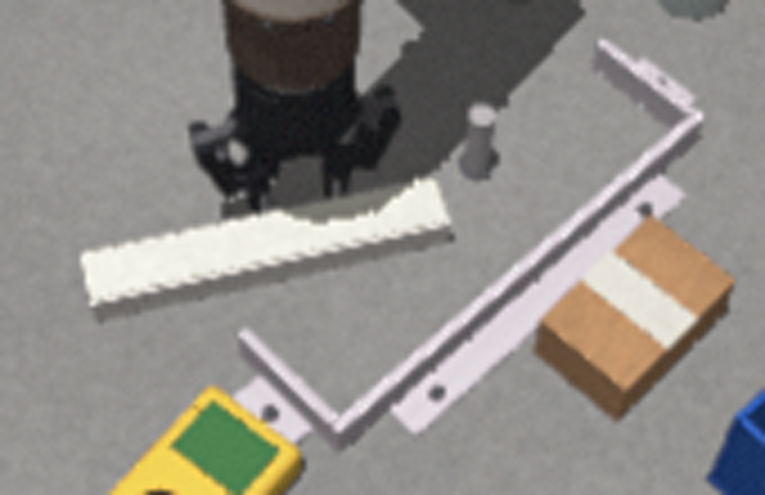

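View pics/zd_f.png

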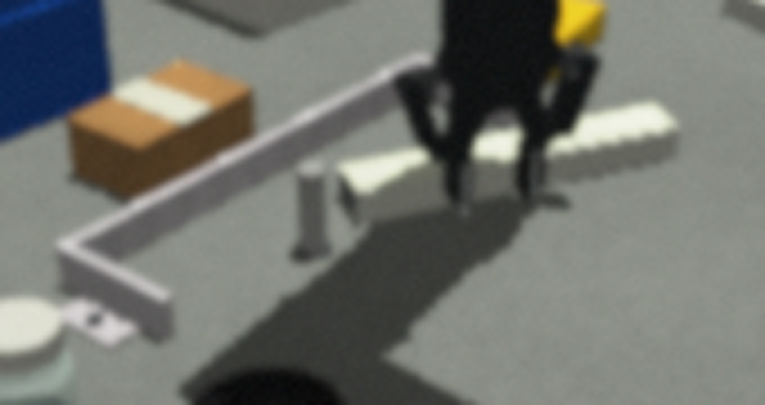

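```bash
cat >> tp.py <<'E'
def trs(*a):
    pass
E
python3 -c "
from tp import *
tr((83,256),(92,305),(452,227),(435,182))
tr((678,124),(655,104),(340,168),(360,195),'d')"
```

```text
s [545.42 -98.8   -0.45] bay: [ -40.21 -111.11  -28.95] res 0.6056831180002291
d [536.39 -97.79  -0.43] bay: [ -42.8  -109.18  -27.63] res 0.8126147306167582
```

Emit:
drive_tool(
  steps=[
    [0.006,0,0,0,0.04],
    [0,-0.027,0,0,0.04],
    [-0.004,0,0,0,0.04],
    [-0.004,0,0,0,0.04],
    [-0.004,0,0,0,0.04],
    [0,0,0,0,0.04],
    [0.02,0,0,0,0.04],
    [0.02,0,-0.02,0,0.04],
    [0,0,-0.04,0,0.02],
  ],
)

```text
clock: 6.35
position: [474.4, -67.7, 61.0]
ee_rot: [0.23, 0.973, -0.002, -0.005]
contact_force: [1.0, 1.1, 0.2]
gripper_width: 26.4
```

```bash
python3 look.py g scene side;python3 zoom.py g
```

```text
6.45 [482.65630176 -67.13136266  67.70625717] [0.22853074 0.97352241 0.00161297 0.00502097] 19.764821799664286 [ 0.77031324 -0.54704639  0.88689788]
```

View pics/zs_g.png

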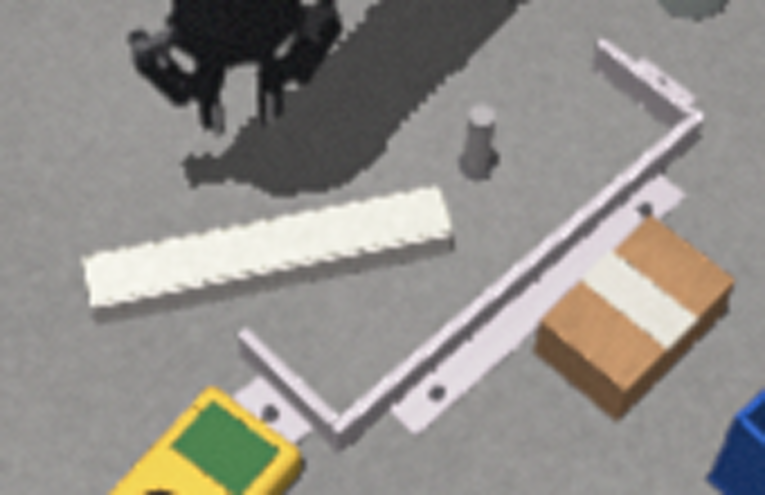

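View pics/zd_g.png

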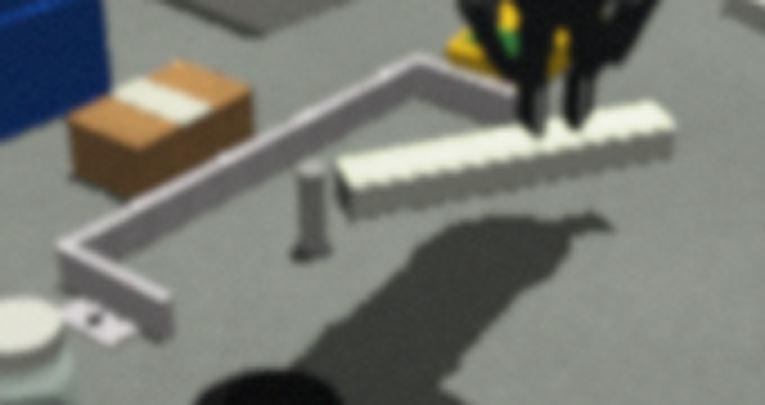

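```bash
python3 -c "
from tp import *
tr((84,258),(92,307),(454,236),(439,188))
tr((675,124),(653,102),(335,158),(355,189),'d')"
```

```text
s [ 548.99 -100.34   -0.47] bay: [ -36.73 -112.85  -30.1 ] res 0.43708927157712196
d [ 542.43 -100.83   -0.46] bay: [ -36.94 -112.56  -29.48] res 0.6300182563323915
```

Emit:
drive_tool(
  steps=[
    [0,0,0,-8.5,0.016],
    [0,0,0,-8.5,0.016],
    [0,0,0,-8.5,0.016],
    [0,0,0,-8.5,0.016],
    [0,0,0,-8.5,0.016],
    [0,0,0,-8.5,0.016],
    [0,0,0,-8.5,0.016],
    [0,0,0,-8.5,0.016],
    [0,0,0,-8.5,0.016],
    [0,0,0,-8.5,0.016],
    [0,0,0,-5,0.016],
    [0.029,-0.0145,0,0,0.016],
    [0.029,-0.0145,0,0,0.016],
    [0.029,-0.0145,0,0,0.016],
    [0.029,-0.0145,0,0,0.016],
    [0.029,-0.0145,0,0,0.016],
    [0,0,0,0,0.016],
    [0,0,0,0,0.016],
  ],
)

```text
clock: 8.25
position: [479.0, -230.6, 62.8]
ee_rot: [-0.525, 0.851, 0.0, -0.0]
contact_force: [-0.1, 0.3, 0.1]
gripper_width: 15.8
```

Emit:
drive_tool(
  steps=[
    [0,0,0.03,0,0.016],
    [0,0,0.02,0,0.016],
    [0,0,0.008,0,0.016],
    [-0.006,0,0,0,0.016],
    [0,0,0,0,0.016],
  ],
)

```text
clock: 8.75
position: [482.9, -224.0, 6.0]
ee_rot: [-0.526, 0.85, -0.001, 0.0]
contact_force: [0.6, 0.9, 0.6]
gripper_width: 15.7
```

```bash
python3 look.py h scene side;python3 zoom.py h
```

```text
8.85 [ 482.8211986  -224.45228558    6.40526474] [-5.26154565e-01  8.50388134e-01 -8.00599098e-04  8.68677932e-04] 15.843186870930872 [-0.18345123  0.33405109 -0.0434115 ]
```

View pics/zs_h.png

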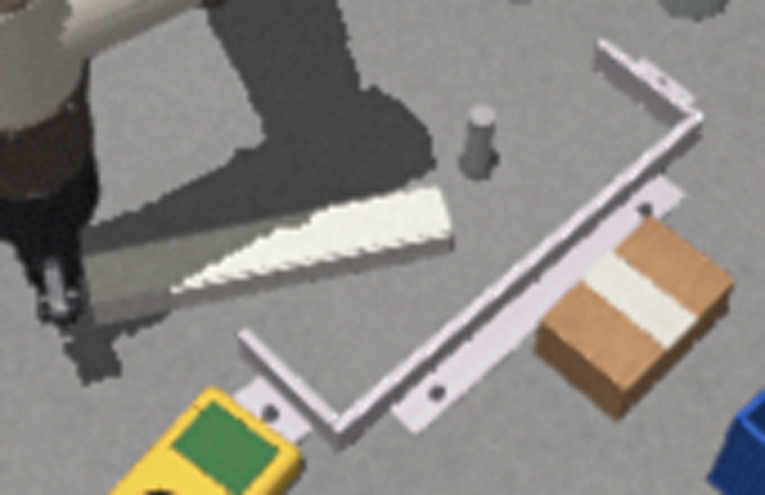

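View pics/zd_h.png

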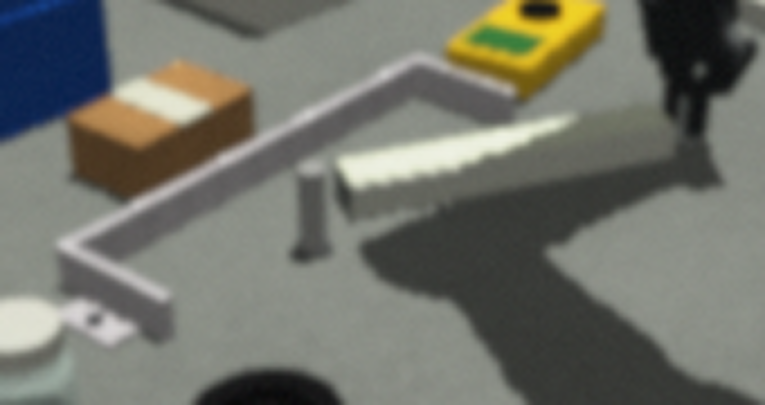

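Emit:
drive_tool(
  steps=[
    [-0.005,0,0,0,0.016],
    [-0.005,0,0,0,0.016],
    [-0.006,0,0,0,0.016],
    [-0.006,0,0,0,0.016],
    [-0.006,0,0,0,0.016],
    [-0.006,0,0,0,0.016],
    [-0.006,0,0,0,0.016],
    [-0.006,0,0,0,0.016],
    [0,0,0,0,0.016],
  ],
)

```text
clock: 9.75
position: [502.9, -182.9, 5.2]
ee_rot: [-0.526, 0.85, -0.0, 0.0]
contact_force: [0.8, -0.9, -0.4]
gripper_width: 16.2
```

```bash
python3 look.py i scene side;python3 zoom.py i
```

```text
9.85 [ 502.43426899 -183.35729014    5.19299508] [-5.25760808e-01  8.50632448e-01  3.56613680e-05  9.97632796e-05] 16.023618751101072 [-0.37219588 -0.6364315   0.51322636]
```

View pics/zs_i.png

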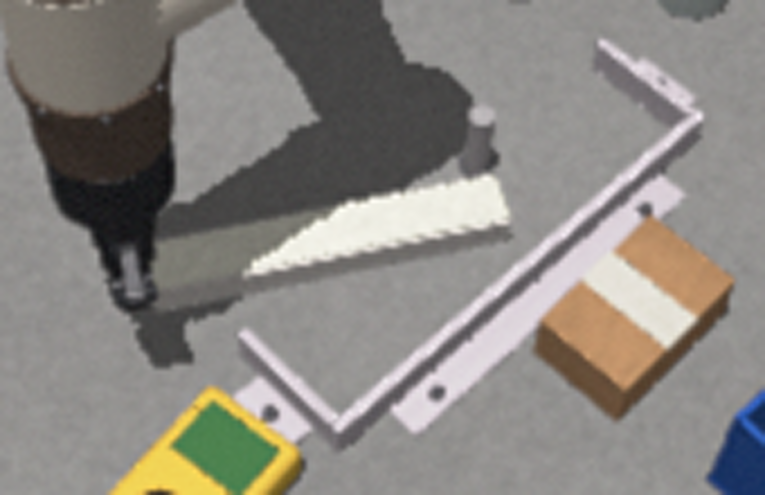

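View pics/zd_i.png

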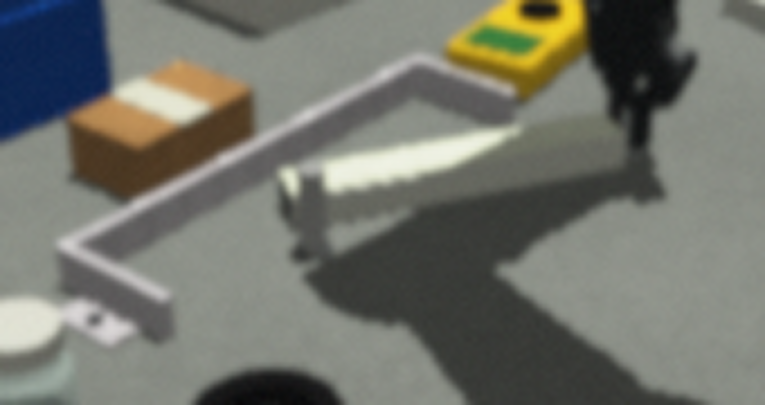

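```bash
python3 -c "
from tp import *
tr((150,243),(160,297),(510,226),(497,177),x0=(560,-60,-.45))
tr((625,137),None,(283,175),None,'d',x0=(560,-60,-.45))"
```

```text
s [568.24 -63.42  -0.47] bay: [-15.43 -77.07 -30.14] res 1.4327693973945657
d [556.42 -63.04  -0.42] bay: [-20.82 -75.62 -27.43] res 0.6620100490533218
```

Emit:
drive_tool(
  steps=[
    [-0.0065,0,0,0,0.016],
    [-0.0065,0,0,0,0.016],
    [-0.0065,0,0,0,0.016],
    [-0.006,-0.0024,0,-0.95,0.016],
    [-0.006,-0.0024,0,-0.95,0.016],
    [-0.006,-0.0024,0,-0.95,0.016],
    [-0.006,-0.0024,0,-0.95,0.016],
    [0,0,0,0,0.016],
  ],
)

```text
clock: 10.65
position: [531.0, -148.0, 5.4]
ee_rot: [-0.554, 0.832, -0.0, 0.0]
contact_force: [0.5, 0.2, 1.0]
gripper_width: 16.1
```

```bash
python3 look.py j scene side;python3 zoom.py j
```

```text
10.75 [ 530.09138897 -148.41136154    5.3320391 ] [-5.53611281e-01  8.32775198e-01 -2.99134417e-05  1.37257868e-04] 16.198833907833087 [ 0.05215428 -0.77580751  0.71112962]
```

View pics/zs_j.png

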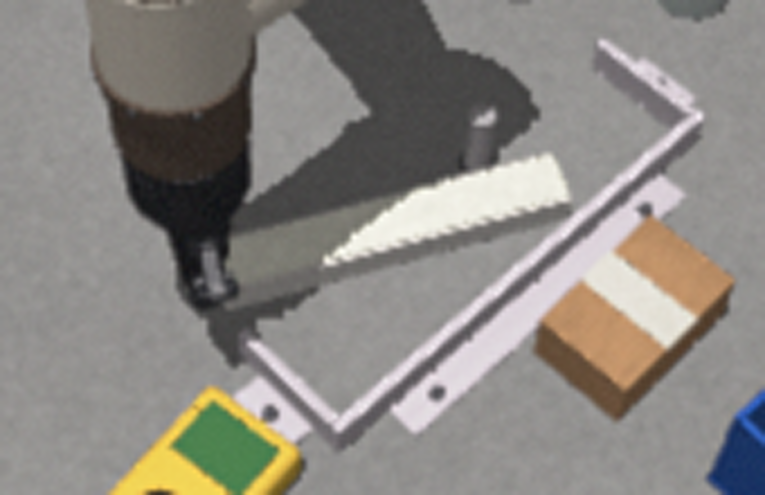

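View pics/zd_j.png

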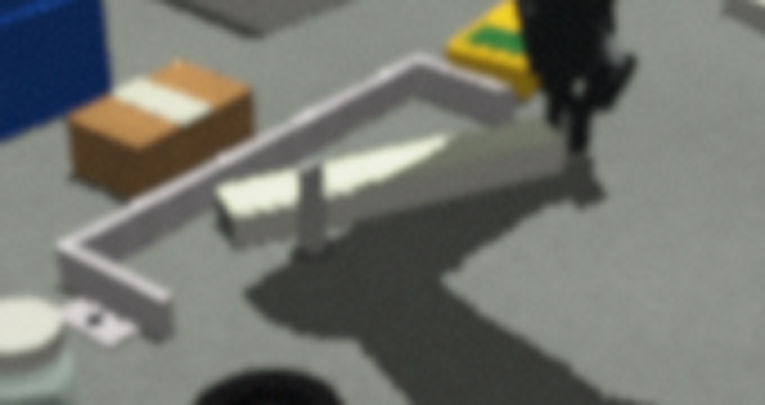

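```bash
python3 -c "
from tp import *
tr((223,235),None,(571,204),(554,153),x0=(580,-20,-.4))
tr((565,143),None,(217,190),(236,220),'d',x0=(580,-20,-.4))
W=np.array
b=(576,14,.057)
psi=2*np.arcsin(.5537)-np.pi/2; u=W([-np.sin(psi),np.cos(psi)]); c=W([530.1,-148.4])+131*u; print('tool-based',c,inbay(np.r_[c,psi],b))
"
```

```text
s [584.88 -23.92  -0.42] bay: [  3.41 -38.57 -27.42] res 2.885989912799346
d [577.48 -23.87  -0.38] bay: [  2.43 -37.72 -25.16] res 0.48981964682963053
tool-based [580.78 -27.6 ] [  2.4  -41.8  -26.02]
```

Emit:
drive_tool(
  steps=[
    [-0.0062,-0.0028,0,-1.0,0.016],
    [-0.0062,-0.0028,0,-1.0,0.016],
    [-0.0062,-0.0028,0,-1.0,0.016],
    [-0.0062,-0.0028,0,-1.0,0.016],
    [-0.0062,-0.0028,0,-1.0,0.016],
    [-0.0062,-0.0028,0,-1.0,0.016],
    [0,0,0,0,0.016],
  ],
)

```text
clock: 11.45
position: [559.6, -118.8, 5.4]
ee_rot: [-0.597, 0.802, -0.0, 0.0]
contact_force: [0.3, 0.5, -0.0]
gripper_width: 15.8
```

```bash
python3 look.py k scene side;python3 zoom.py k
```

```text
11.55 [ 558.70614792 -119.25543607    5.30584464] [-5.96520805e-01  8.02597602e-01 -1.96487564e-05  1.34392584e-04] 16.446230746686933 [-0.54491614  0.0847581  -0.01707972]
```

View pics/zs_k.png

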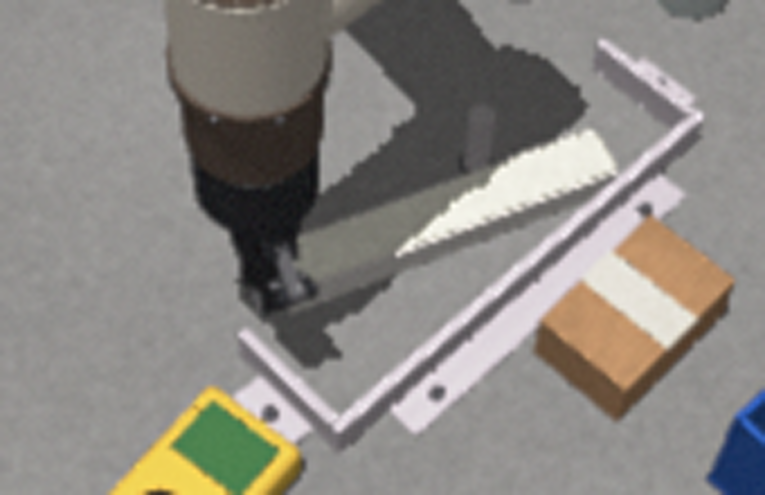

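View pics/zd_k.png

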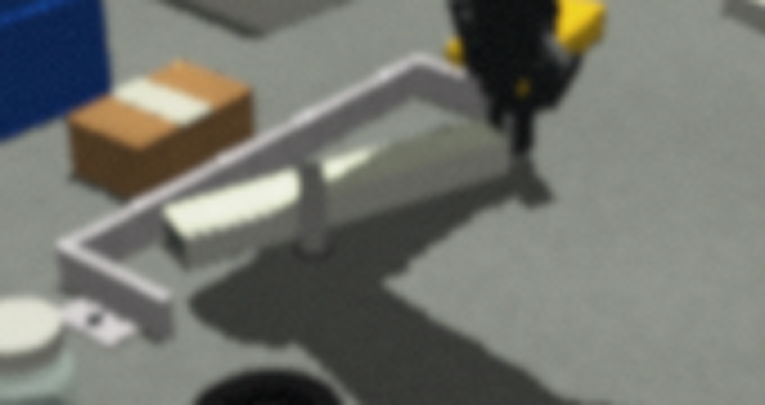

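Emit:
drive_tool(
  steps=[
    [0.008,0,0,0,0.016],
    [0,0,-0.03,0,0.016],
    [0,0,-0.03,0,0.016],
    [0,0,0,8.5,0.02],
    [0,0,0,8.5,0.02],
    [0,0,0,8.5,0.02],
    [0,0,0,8.5,0.02],
    [0,0,0,8.5,0.02],
    [0,0,0,8.5,0.02],
    [0,0,0,8.5,0.02],
    [0,0,0,8.5,0.02],
    [0,0,0,8.5,0.02],
    [0,0,0,8.5,0.02],
    [0,0,0,5,0.02],
    [0.0153,0.0313,0,0,0.02],
    [0.0153,0.0313,0,0,0.02],
    [0.0153,0.0313,0,0,0.02],
    [0,0,0,0,0.02],
    [0,0,0,0,0.02],
  ],
)

```text
clock: 13.45
position: [539.1, -24.0, 65.5]
ee_rot: [0.145, 0.989, -0.0, 0.0]
contact_force: [1.2, 0.1, -0.3]
gripper_width: 20.3
```

```bash
python3 look.py l scene side wrist;python3 zoom.py l
```

```text
13.6 [539.34012012 -25.10120743  65.30277721] [ 1.46656060e-01  9.89187545e-01 -1.09759192e-05 -3.65273833e-05] 20.068400977393104 [-0.15290822 -0.30152513  0.11660815]
```

View pics/zs_l.png

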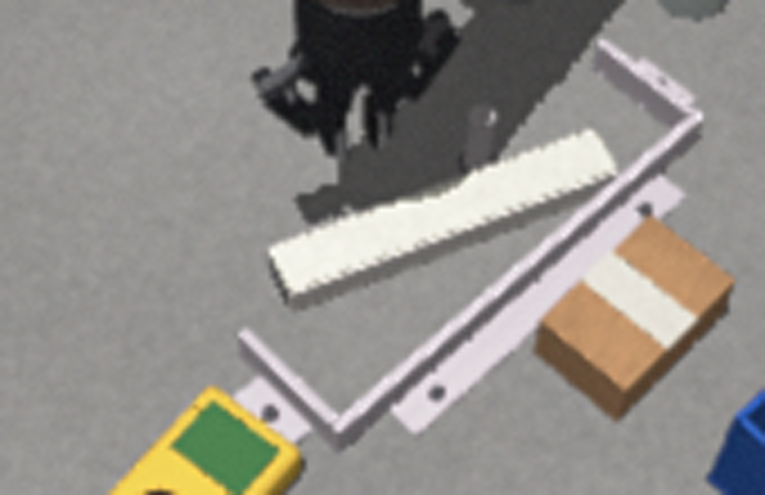

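View pics/zd_l.png

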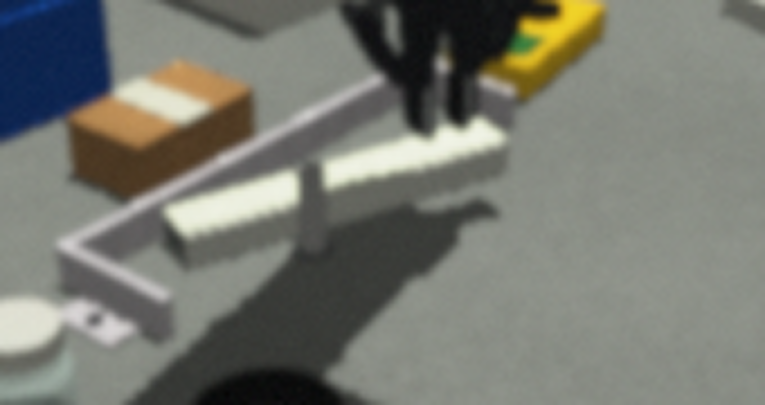

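View pics/wrist_l.png

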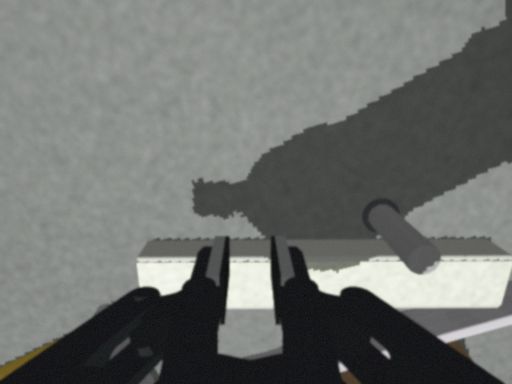

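Emit:
drive_tool(
  steps=[
    [0,0,0.03,0,0.02],
    [0,0,0.022,0,0.02],
    [0,0,0.008,0,0.02],
    [-0.006,0,0,0,0.02],
    [-0.006,0,0,0,0.02],
    [-0.0044,-0.001,0,-2,0.02],
    [-0.0044,-0.001,0,-2,0.02],
    [-0.0044,-0.001,0,-2,0.02],
    [-0.0044,-0.001,0,-2,0.02],
    [-0.0044,-0.001,0,-2,0.02],
    [0,0,0,0,0.02],
  ],
)

```text
clock: 14.7
position: [573.1, -37.5, 6.7]
ee_rot: [0.059, 0.998, 0.0, 0.002]
contact_force: [-0.1, -0.4, 0.2]
gripper_width: 19.8
```

```bash
python3 look.py m scene side;python3 zoom.py m
```

```text
14.8 [572.12584629 -37.36920281   6.24153507] [5.96253561e-02 9.98220262e-01 2.42127519e-04 1.03334865e-03] 19.957892509685088 [ 1.01050178  1.24362729 -0.00512553]
```

View pics/zs_m.png

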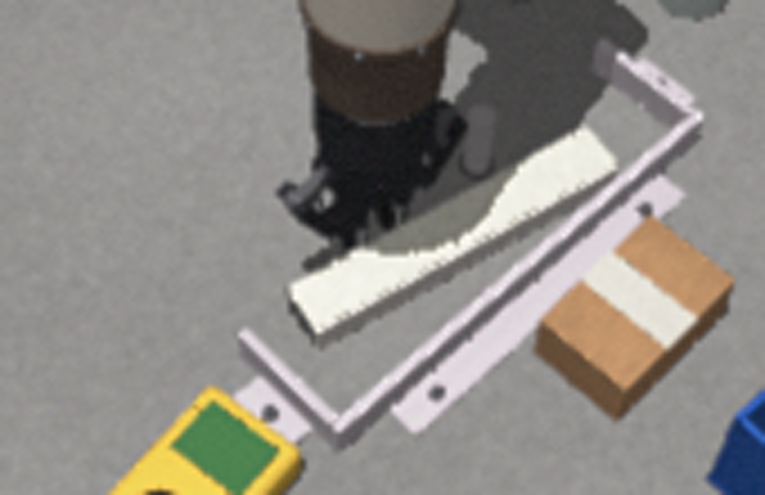

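View pics/zd_m.png

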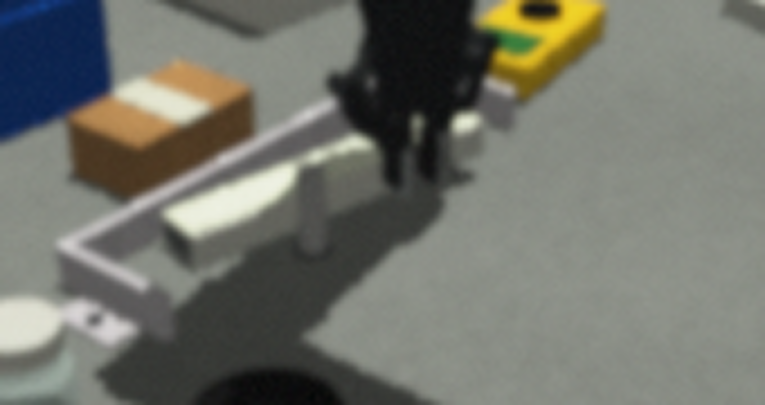

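Emit:
drive_tool(
  steps=[
    [-0.0048,-0.001,0,-2,0.02],
    [-0.0048,-0.001,0,-2,0.02],
    [-0.0048,-0.001,0,-2,0.02],
    [-0.0048,-0.001,0,-2,0.02],
    [-0.0048,-0.001,0,-2,0.02],
    [0,0,0,0,0.02],
  ],
)

```text
clock: 15.4
position: [595.6, -43.4, 5.8]
ee_rot: [-0.028, 1.0, 0.0, 0.001]
contact_force: [0.3, 0.2, -0.8]
gripper_width: 19.8
```

```bash
python3 look.py n scene side;python3 zoom.py n
```

```text
15.5 [594.98416796 -43.3661746    5.57824293] [-2.75795222e-02  9.99619567e-01  6.54448897e-05  2.93254259e-04] 19.678943726977668 [-0.01479391 -0.4211809  -0.57817557]
```

View pics/zs_n.png

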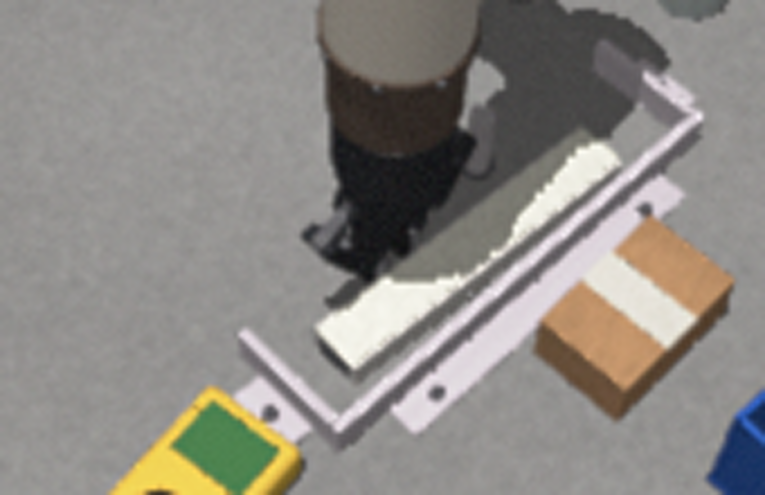

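View pics/zd_n.png

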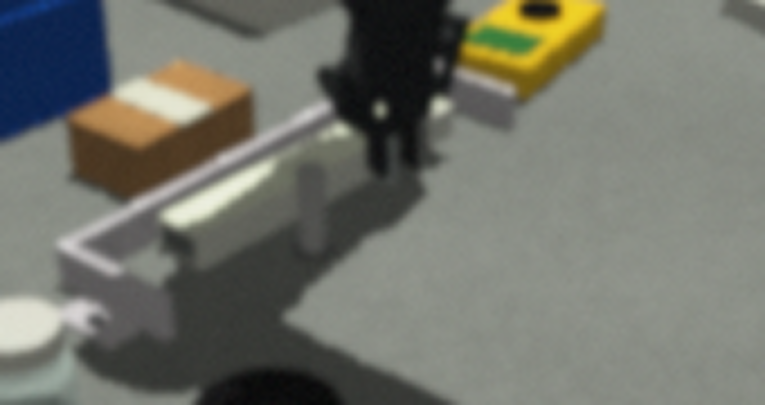

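Emit:
drive_tool(
  steps=[
    [0.006,0,0,0,0.02],
    [0,0.016,0,0,0.02],
    [0,0.016,0,0,0.02],
    [-0.005,0,0,0,0.02],
    [-0.004,0,0,0,0.02],
    [-0.004,0,0,0,0.02],
    [-0.004,0,0,0,0.02],
    [-0.003,0,0,0,0.02],
    [0,0,0,0,0.02],
  ],
)

```text
clock: 16.4
position: [607.7, -10.9, 5.2]
ee_rot: [-0.028, 1.0, 0.0, 0.0]
contact_force: [0.3, 0.2, 0.5]
gripper_width: 19.8
```

```bash
python3 look.py o scene side;python3 zoom.py o
```

```text
16.5 [607.43653338 -10.84405817   5.23192683] [-2.78990391e-02  9.99610683e-01  7.31527639e-05  3.46177338e-04] 19.885226356525937 [-0.63430934 -0.81935945  0.3087469 ]
```

View pics/zs_o.png

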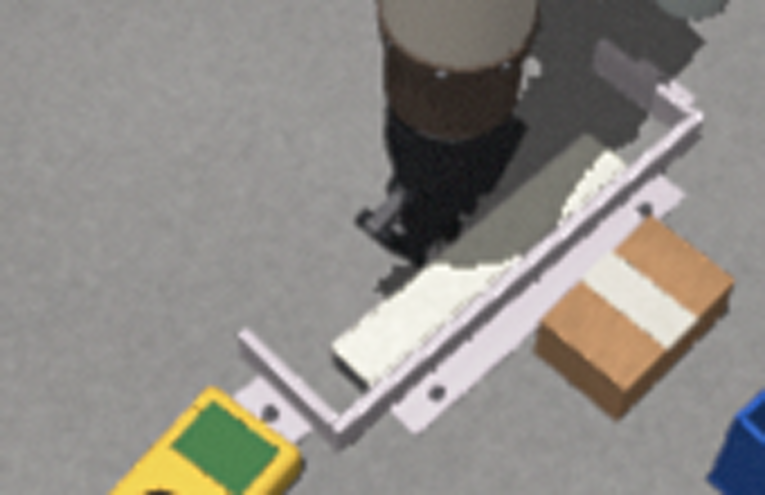

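View pics/zd_o.png

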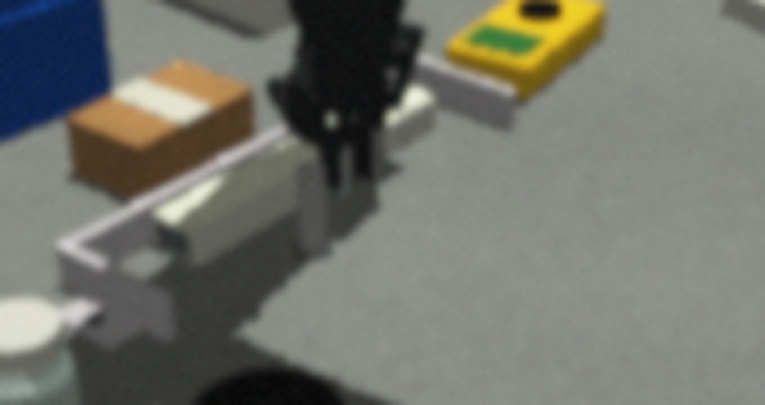

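Emit:
drive_tool(
  steps=[
    [-0.002,0,0,0,0.02],
    [-0.002,0,0,0,0.02],
    [-0.001,0,0,0,0.02],
    [0,0,0,0,0.02],
  ],
)

```text
clock: 16.9
position: [609.5, -10.8, 4.9]
ee_rot: [-0.028, 1.0, -0.0, -0.003]
contact_force: [-5.7, -0.6, 4.7]
gripper_width: 20.0
```

Emit:
drive_tool(
  steps=[
    [-0.001,0,0,0,0.02],
    [-0.001,0,0,0,0.02],
    [0,0,0,0,0.02],
  ],
)

```text
clock: 17.2
position: [609.4, -10.9, 4.7]
ee_rot: [-0.028, 1.0, -0.0, -0.005]
contact_force: [-8.1, 1.3, 6.3]
gripper_width: 20.3
```

```bash
python3 look.py p scene side;python3 zoom.py p
```

```text
17.3 [609.4057236  -10.87782097   4.6684083 ] [-2.76725903e-02  9.99604057e-01 -4.73394776e-04 -5.07271952e-03] 19.87104965953912 [-9.64891162  0.78357226  6.36568443]
```

View pics/zs_p.png

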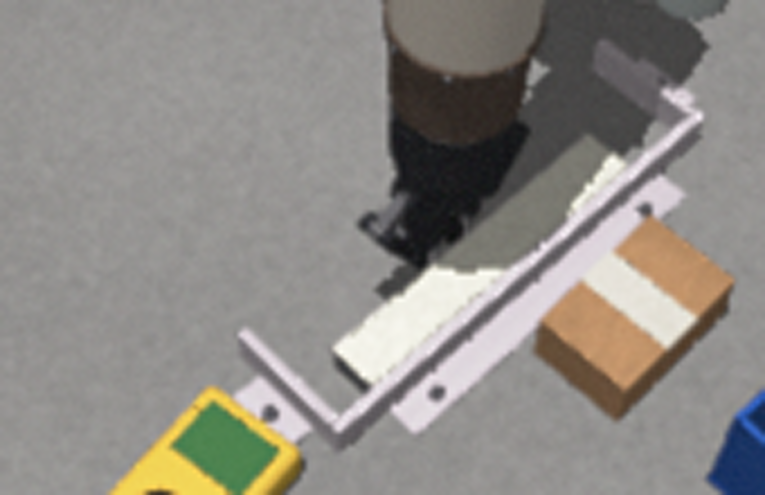

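View pics/zd_p.png

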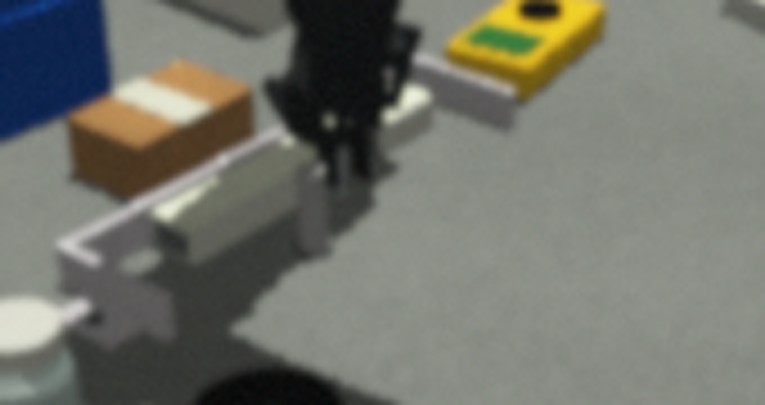

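Emit:
drive_tool(
  steps=[
    [0.005,0,0,0,0.02],
    [0.002,-0.03,0,0,0.02],
    [0.006,0,0,0,0.02],
    [0,0,-0.03,0,0.02],
    [0,0,-0.04,0,0.02],
    [0,0,-0.04,0,0.02],
    [0,0,-0.04,0,0.02],
    [-0.035,0.01,0,0,0.02],
    [-0.035,0.01,0,0,0.02],
    [-0.035,0.01,0,0,0.02],
    [-0.025,0,0,0,0.02],
    [0,0,0,0,0.02],
    [0,0,0,0,0.02],
    [0,0,0,0,0.02],
  ],
)

```text
clock: 18.7
position: [730.2, -3.8, 155.3]
ee_rot: [-0.028, 1.0, 0.0, -0.0]
contact_force: [-0.9, 0.4, 0.1]
gripper_width: 19.7
```

```bash
python3 look.py q scene side wrist;python3 zoom.py q
```

```text
18.85 [730.33525407  -3.86445255 155.98479374] [-2.80555792e-02  9.99606323e-01  3.90219669e-05  2.85077645e-04] 19.908595576770363 [-0.36915216  0.07451687  0.52817029]
```

View pics/wrist_q.png

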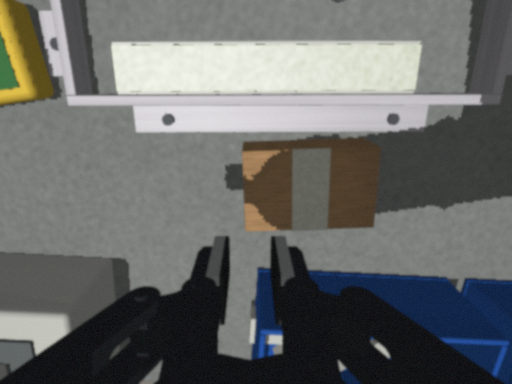

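View pics/zd_q.png

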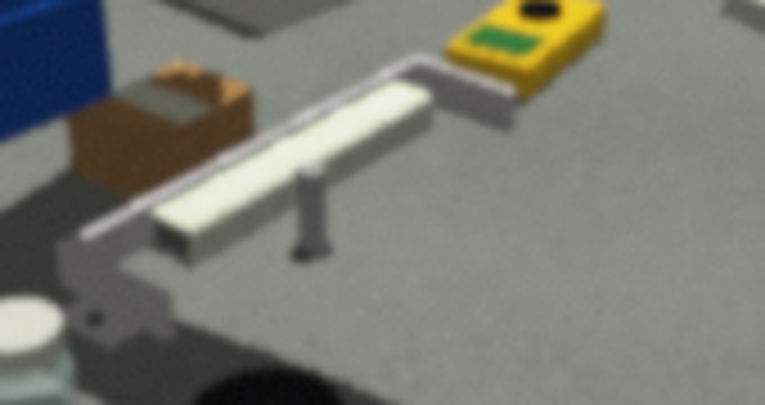

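View pics/zs_q.png

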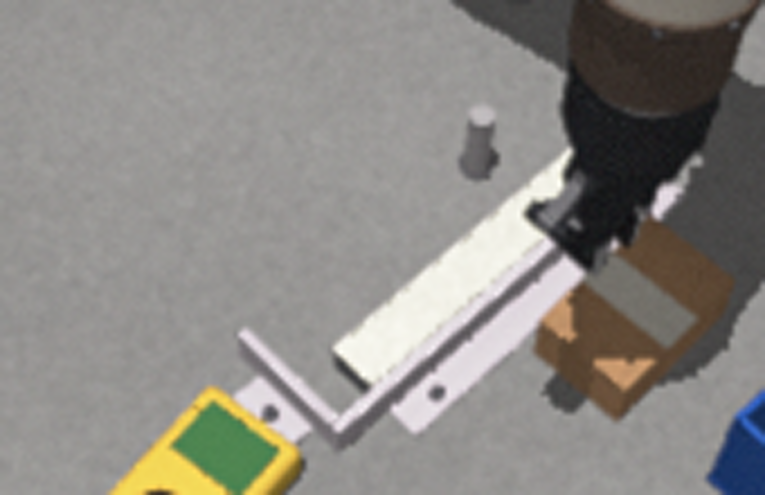

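```bash
python3 -c "
import cv2,numpy as np
a=cv2.imread('pics/wrist_q.png')
l=cv2.resize(a[80:112,60:260],None,fx=4,fy=8,interpolation=cv2.INTER_CUBIC);r=cv2.resize(a[80:112,260:460],None,fx=4,fy=8,interpolation=cv2.INTER_CUBIC)
cv2.imwrite('pics/zw.png',np.vstack([l,r]))
# row profiles
g=a.mean(2)
for u in (125,160,200,240,280,320,360,400,410): print(u,g[36:48,u].astype(int),g[86:108,u].astype(int))
"
```

```text
125 [126 124 122 124 129 153 190 215 223 231 235 236] [225 227 228 229 228 223 218 200 168 157 181 202 207 206 204 203 200 196
 182 159 136 128]
160 [123 122 125 124 135 161 193 212 220 223 226 226] [232 231 231 231 228 224 216 199 169 163 184 202 206 207 205 201 202 198
 191 195 209 217]
200 [128 127 130 130 138 165 196 214 218 222 227 228] [229 231 230 229 225 218 210 191 168 166 189 202 207 204 202 202 201 195
 191 197 214 220]
240 [122 121 121 127 144 171 197 213 218 225 230 232] [235 236 236 233 227 218 206 188 166 169 190 203 204 204 201 198 198 196
 188 192 207 216]
280 [127 129 131 138 153 179 198 210 213 219 224 225] [233 231 230 223 213 208 196 179 165 172 191 199 201 200 197 196 196 195
 190 189 202 210]
320 [129 129 130 137 155 181 200 204 207 213 217 220] [224 223 221 217 209 204 194 173 160 177 194 198 200 198 199 197 196 193
 181 180 193 199]
360 [131 132 131 135 157 183 199 202 211 215 217 218] [222 223 221 214 206 201 191 169 160 178 193 197 199 199 197 198 197 191
 183 182 189 190]
400 [131 129 128 132 153 179 193 200 207 216 218 218] [214 215 217 215 209 199 186 162 158 176 193 197 197 196 196 198 196 193
 183 178 183 187]
410 [129 131 128 133 150 177 193 200 203 206 209 209] [214 213 204 187 178 186 182 161 156 176 191 192 194 195 197 197 197 195
 187 188 189 187]
```

View pics/zw.png

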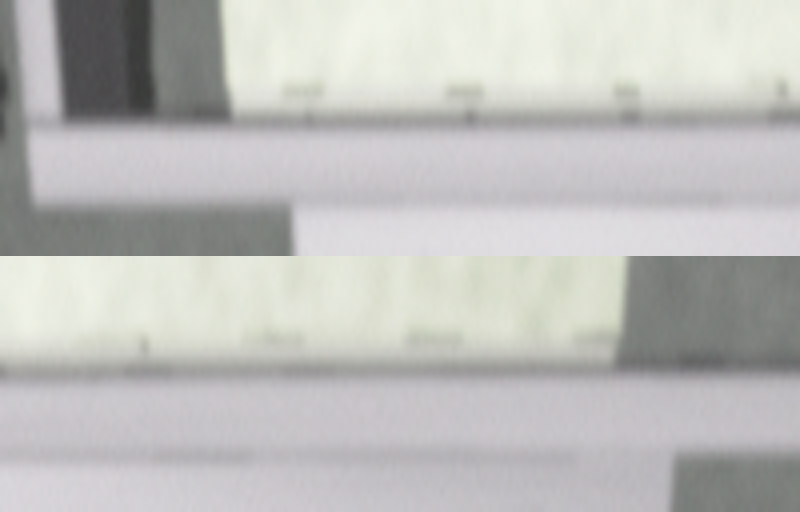

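```bash
python3 -c "
from fit import *
C=cam('wrist','wrist_q.npz')
def bp(u,v,h):
    A=C[:,[0,1,3]].copy();A[:,2]+=C[:,2]*h;q=np.linalg.solve(A,[u,v,1]);return q[:2]/q[2]
for u,a,b,c in [(125,41.3,93.4,95.8),(200,41.1,93.2,95.5),(280,40.8,92.8,95.2),(360,40.7,92.5,94.9),(400,40.6,92.2,94.8)]:
    print(u,'near',bp(u,a,25).round(1),'far',bp(u,b,25).round(1),'wall',bp(u,c,30).round(1))
print(bp(113,70,25),bp(420,70,25))
"
```

```text
125 near [ 627.2 -105.6] far [ 665.9 -108. ] wall [ 667.4 -106.3]
200 near [623.8 -48. ] far [662.3 -47.7] wall [663.8 -46.9]
280 near [620.1  13.4] far [658.3  16.7] wall [660.   16.4]
360 near [616.5  74.8] far [654.5  81. ] wall [656.2  79.6]
400 near [614.7 105.5] far [652.4 113.1] wall [654.3 111.3]
[ 648.60539175 -116.32150218] [634.85882659 125.49990817]
```

```bash
python3 -c "
from bench import arm
print(arm.job_done()); print(arm.read_state()['clock'])"
```

```text
the job is handed in; nothing more can be done
None
the job is handed in; nothing more can be done
```

The white trunking is in the bay, flat against the back wall from end to end, and I handed the job in at about 18.9 s of the 67 s allowed. I only pushed it with the fingers and never gripped or lifted it. I turned it about 30°, pushed its left end in behind the post, swung the right end in, then pressed it back squarely (about 10 N).

- **Fit against the wall:** In the last wrist picture, taken after I let go, the trunk's far edge runs parallel to the back wall within about 0.1°. The apparent gap is 1.5 to 1.9 mm along its length. The trunk also measures about 1.5 to 2 mm too narrow in that picture, so the gap is mostly edge blur. At most a few tenths of a millimetre could remain at the left end.
- **Everything else:** The arm is clear of everything. In the last pictures the post, bay, carton, meter and jar look where they were. I did not measure them or check the rest one by one.
- **Disagreements:** The scene and side cameras differed by 6 to 10 mm in absolute x. I worked from positions relative to the bay, with the finger contacts as a cross-check.

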